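Empty the hardware cup for the photo tray

TASK

Fetch the steel cup out from under the lamp by its black handle, tip all five pieces of fixator hardware out of it into the shallow tray, and stand the empty cup upright on its cork coaster again, setting it down gently. Then slide the tray along the desk until the dot on its tab is right under the tip of the copy stand's pointer, and let go. Don't knock the lamp or shift the other things lying on the desk.

Things in the scene. Friction and masses are not known exactly. Their poses are not given: they have to be found in the camera images.
- cup: Loose round steel cup, flared: 52 mm high, outer radius 28 mm at the foot, 53 mm at the rim, wall 3 mm, base 4 mm, 0.2 kg (x 0.8 to 1.2). Origin: centre of its underside, z up. Flat black handle level along its -x: x -102 to -52 mm, 14 mm thick (y), z 25 to 49 mm. Starts on the coaster, under the lamp's bar, handle roughly towards the robot, the five parts inside
- cup_grip (a point): Middle of the cup's handle: 77 mm from the cup's axis along -x and 37 mm above its underside; axes as the cup
- cup_rim (a point): Centre of the cup's mouth, 52 mm above its underside; axes as the cup
- coaster: Fixed cork disc, radius 48 mm, 6 mm thick, the cup's place; origin at the centre of its underside (on the desk)
- lamp: Fixed desk lamp: column 350 mm high on a disc foot of radius 55 mm, origin under the column. A rigid LED bar 44 mm wide (x -22 to +22 mm) runs from the column along its own -y to y = -320 mm, underside 135 mm and top 157 mm above the desk. It passes over the cup's handle and near rim: no room to come straight down on the handle
- tray: Loose shallow aluminium tray, 130 mm along x, 150 mm along y, walls 30 mm high and 4 mm thick, floor 4 mm, 0.5 kg (varies 0.8 to 1.2 times), slides on the desk with ordinary friction. Origin at the centre of its underside. On its -x wall an upright lug, on its +x wall a flat tab with a dot
- tray_lug (a point): Grip point of the tray's lug, an upright block 34 mm along x, 12 mm thick along y, 46 mm tall from the desk, at x = -81 mm of the tray; this point is 36 mm above the tray's underside; axes as the tray
- tray_dot (a point): Dark dot, 9 mm across, on the tray's tab (34 x 34 mm), at x = +83 mm and 31 mm above the tray's underside; axes as the tray
- pointer_tip (a point): Tip of the fixed copy stand's pointer, 46 mm above the desk, pointing down. Its rod (10 mm thick) goes up to an arm (18 mm wide, 196 to 214 mm above the desk) that runs along the stand's +x, away from the robot, to a column 165 mm off on a foot 100 x 160 x 16 mm; axes as the stand
- part0: Steel hex nut 19 mm across corners, 14 mm thick, polished, slippery steel, about 22 g; origin at its middle
- part1: Steel clamp block 15 x 13 x 14 mm, polished, slippery steel, about 22 g; origin at its middle
- part2: Steel hex nut 19 mm across corners, 14 mm thick, polished, slippery steel, about 22 g; origin at its middle
- part3: Steel clamp block 15 x 13 x 14 mm, polished, slippery steel, about 22 g; origin at its middle
- part4: Short steel sleeve 16 mm in diameter, 16 mm long, polished, slippery steel, about 22 g; origin at its middle
- glue: Bystander: white glue bottle, radius 21 mm, 120 mm high, origin under its centre
- mouse: Bystander: black round computer mouse, radius 31 mm, 31 mm high, origin under its centre
- ring: Bystander: flat dark fixator ring, outer radius 68 mm, 6 mm thick, origin under its centre
- shears: Bystander: scissors lying along its x, 170 mm long, 10 mm high, origin near the pivot
Things that resemble listed ones, but are neither listed nor needed, are in the scene too. What is shaped like the cup but orange or pink is not meant.

How it is judged:
By the outcome, as a careful person would: the job done as asked, in the order asked, and still so for the second after the job is handed in, with the robot touching nothing.
It also fails if it takes over 72 s, if anything falls off the work surface, if the arm or the gripper's body presses on something with over 40 N, if the wrist force passes 120 N, or if a joint passes its speed limit or range.

ROBOT

A 7-joint arm with a two-finger parallel gripper is mounted at the origin on the work surface. World frame = base frame: x ahead of the robot, y to its left, z up, the work surface at z = 0. Lengths are in m, angles in rad, forces in N, time in s.
With the tool pointing down it reaches from about 0.425 to 0.875 m from the base axis. Payload 4.7 kg.
Tool frame: the origin (TCP) lies on the mounting face of the last link; the fingertips stand 182 mm ahead of it and the grasp point (between the pads) lies 164 mm ahead of it; z points along the fingers, y is the line along which they close (so a half turn about z gives the same grasp; the last joint's range is limited). The gripper opens to 87 mm and grips with 3 to 60 N. Pads are 19 mm wide; open, the fingers measure 117 mm over their backs; the gripper's body (75 mm by 190 mm) begins 51 mm behind the grasp point.
Start: joints at [-1.226, 0.321, -0.07, 1.45, 0.023, 1.371, -0.057], TCP at [0.211, 0.615, 0.405] pointing down, gripper open.
Joint ranges: [-2.86, 2.86], [-0.3, 2.09], [-1.38, 1.24], [0.06, 2.45], [-1.56, 4.7], [0.09, 2.05], [-2.69, 2.69]. Speed limits (rad/s): [2.57, 2.57, 3.14, 3.14, 3.14, 3.14, 3.14].

INTERFACE

Orientations are given as [roll, pitch, yaw] about the fixed x, y, z axes, in that order (R = Rz(yaw) Ry(pitch) Rx(roll)).
In Python, from station import ctrl, kin, grab_frame, camera_params gives the robot as it stands. Calls block until the motion is done:
- ctrl.move_ptp(position, orientation): joint-space move of the TCP to a pose.
- ctrl.move_linear(position, attitude=None, rate=0.15, f_stop=None): straight line of the TCP; attitude=None keeps the orientation; rate is the mean speed in m/s. With f_stop (N) it stops when the force on the tool has changed by that much, and returns True; else False.
- ctrl.set_joints(angles): joint-space move.
- ctrl.grip(opening, squeeze=None): finger opening in m; squeeze is the grip in N (None keeps the last); returns when the fingers have stopped.
- ctrl.dwell(seconds).
- kin.ik(position, orientation): joint angles nearest the present ones, or None.
- ctrl.get_obs(): the state.
- grab_frame(name): name is "scene" or "side" or "wrist"; returns (picture, depth): 384x512x3 uint8, red, green, blue; 384x512 float32, m along the optical axis (not along the pixel's ray), 0 where there is no reading.
- camera_params(name): a dict with "fx", "fy", "cx", "cy" (pixels), "rvec" (rotation vector, rad) and "tvec" (3), from world to camera coordinates, as OpenCV has them. Camera axes: x right, y down, z forward; pixel columns grow to the right and rows downward; lengths in m; the calibration is good to about 2 mm. The wrist camera is an equidistant fisheye: a pixel r from the principal point sees the ray r / f radians off the axis. A picture is of the moment at which its call begins: read the wrist's pose just before it. camera_params takes no time and is no camera call; for the wrist camera it gives the pose at the moment of the call.
A pose or a line that the arm cannot do raises ctrl.Unreachable and nothing moves.
- ctrl.hand_in(): hands the job in; it is judged then, once.
The state is a dict: "clock": time; "joint_positions": joint angles; "dq": joint speeds; "effort": joint torques, N m; "eef_pos": TCP position; "orientation": TCP orientation; "force": force on the tool from outside, world axes, zero at the start; "wrist_torque": the same for the moment, N m; "finger_gap": finger opening in m; "grasp_force": force on a finger pad.
Only numpy, scipy, OpenCV 4.12 (cv2) and the standard library are available. Lean on these libraries where they do the work, as an engineer would, in place of code of your own. Each camera call takes 0.05 s, during which the arm holds its last target. There are 200 camera calls.

## Working session

There is one attempt and no reset: what is moved stays moved. The work goes in short steps, each a Python script; the robot and the scene stay as the last script left them, time stands still between calls to the robot, and variables do not carry over. Pictures are saved under pics/ and viewed, at most 13 in all, crops included, and the job is handed in when it is done.

```bash
ls; mkdir -p pics
cat > h.py <<'E'
import numpy as np, cv2
from station import ctrl, kin, grab_frame, camera_params
def pose(p):
    R,_=cv2.Rodrigues(np.array(p["rvec"],float)); return R,np.array(p["tvec"],float).ravel()
def cloud(depth,p):
    R,t=pose(p); h,w=depth.shape; v,u=np.mgrid[:h,:w]
    c=np.stack([(u-p["cx"])/p["fx"]*depth,(v-p["cy"])/p["fy"]*depth,depth],-1)
    return (c-t)@R
def ray(p,u,v):
    R,t=pose(p); d=R.T@np.array([(u-p["cx"])/p["fx"],(v-p["cy"])/p["fy"],1]); return -R.T@t,d
def onplane(p,u,v,z):
    o,d=ray(p,u,v); return o+d*(z-o[2])/d[2]
def proj(p,X):
    R,t=pose(p); c=R@np.array(X)+t; return p["fx"]*c[0]/c[2]+p["cx"],p["fy"]*c[1]/c[2]+p["cy"]
E
python3 - <<'E'
from h import *
for n in("scene","side"):
    p=camera_params(n);im,d=grab_frame(n);np.savez(f"{n}.npz",im=im,d=d)
    R,t=pose(p);print(n,p["fx"],p["cx"],p["cy"],-R.T@t,R[2])
    cv2.imwrite(f"pics/{n}0.png",cv2.resize(im[...,::-1],(800,600),interpolation=cv2.INTER_CUBIC))
o=ctrl.get_obs();print(o)
E
```

```text
pics
scene 443.9734604359682 261.36918460000567 195.30124174187443 [1.19363435 0.47953174 1.11896158] [-0.53373273 -0.2774077  -0.79885815]
side 347.69917217744603 253.78611754342577 192.7408890097834 [ 1.02905296 -0.5372076   0.96967838] [-0.42648378  0.51006495 -0.74695739]
{'clock': 0.1, 'joint_positions': array([-1.22590599,  0.32174982, -0.07005185,  1.45154008,  0.02262041,
        1.37078467, -0.05686451]), 'dq': array([-0.00305076, -0.00283487, -0.00039521, -0.00218914, -0.00045799,
        0.00135274, -0.0013968 ]), 'effort': array([-2.06326563e-04, -4.92567480e+01, -4.05678246e-01, -3.13400495e+01,
       -6.40712189e-02,  3.94926360e-02,  7.39153302e-05]), 'eef_pos': array([0.21110772, 0.61457736, 0.40377624]), 'orientation': array([-3.13990102e+00,  1.22084493e-04,  2.81083835e+00]), 'force': array([ 0.57026184, -0.51378047,  0.00572471]), 'wrist_torque': array([-0.02159201, -0.03213423, -0.01311749]), 'grasp_force': 0.0, 'finger_gap': 0.08760794646793117}
```

View pics/scene0.png

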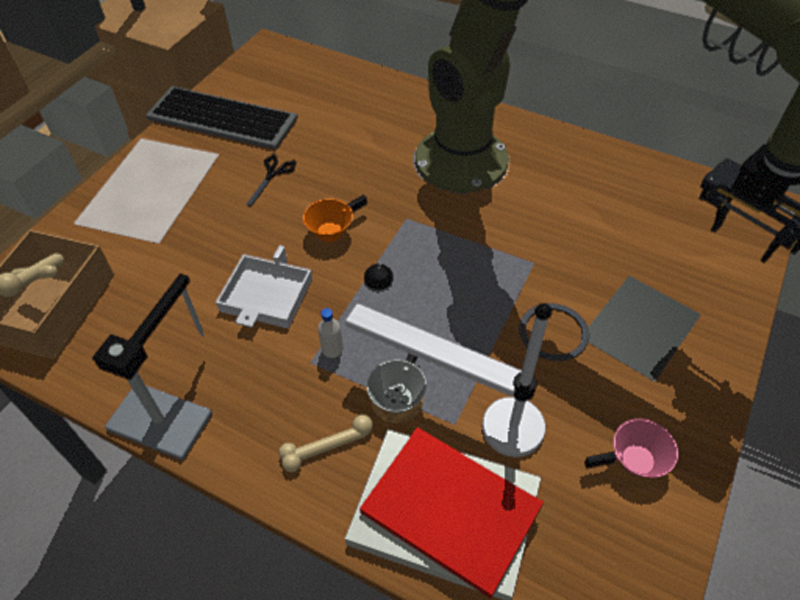

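View pics/side0.png

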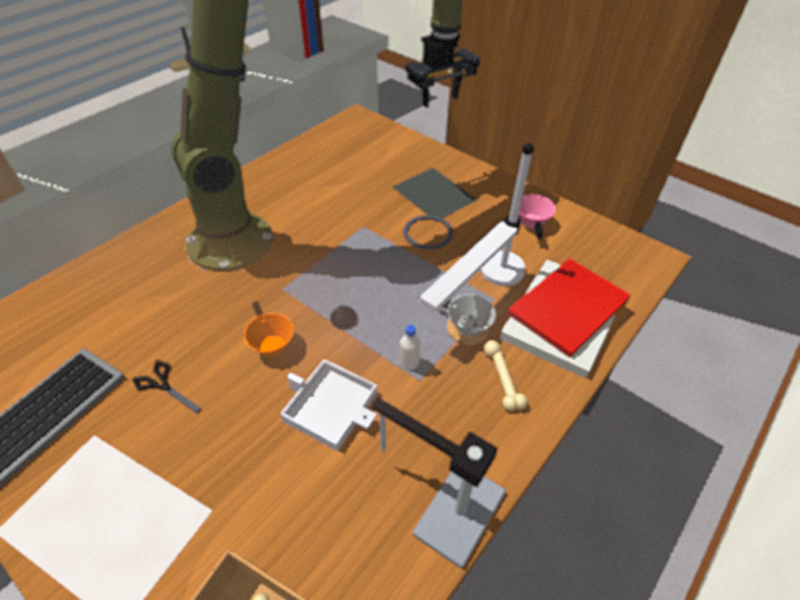

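The scene view (800×600 px) shows:
- the cup at (397,385), with its handle at (413,358) under the white bar
- the tray at (265,290), its lug at (280,255) and dot at (245,318)
- the pointer tip at (202,333), the glue at (330,335), the mouse at (378,277) and the ring at (555,330)

The side view shows:
- the cup at (470,318), the tray at (330,403) and its dot at (365,416)
- the pointer tip at (383,450) and the lug at (294,380)

Run:
```python
from h import *
def tri(a,b):
    ps=[ray(camera_params(n),u/1.5625,v/1.5625) for n,(u,v) in(("scene",a),("side",b))]
    A=np.zeros((3,3));r=np.zeros(3)
    for o,d in ps:
        d=d/np.linalg.norm(d);M=np.eye(3)-np.outer(d,d);A+=M;r+=M@o
    return np.linalg.solve(A,r)
for n,a,b in(("tip",(202,334),(383,450)),("dot",(245,318),(365,416)),("lugtop",(281,250),(294,378)),("cap",(326,313),(410,329)),("barend",(358,308),(430,292)),("mouse",(378,272),(343,313))):
    print(n,tri(a,b).round(4))
H=np.zeros((500,500,3),np.uint8)
P=[];C=[]
for n in("scene","side"):
    z=np.load(n+".npz");X=cloud(z["d"],camera_params(n));m=(z["d"]>0)&(X[...,2]<.4)&(X[...,2]>-.02)
    P.append(X[m]);C.append(z["im"][m])
    def at(u,v): return X[int(v/1.5625),int(u/1.5625)].round(3)
    if n=="scene":print("coaster?",at(397,415),"lampfoot",at(500,440),"desk",at(300,380),"ring",[at(*q) for q in((522,330),(586,330),(550,305),(557,357))])
P=np.vstack(P);C=np.vstack(C);np.savez("cl.npz",P=P,C=C)
# ortho map 1.5mm/px, x up
s=.0015;x0,x1,y0,y1=.25,1.0,-.55,.5
o=np.argsort(P[:,2]);p=P[o];c=C[o]
r=((x1-p[:,0])/s).astype(int);q=((y1-p[:,1])/s).astype(int);k=(r>=0)&(r<500)&(q>=0)&(q<700)
im=np.zeros((500,700,3),np.uint8);im[r[k],q[k]]=c[k]
im=np.where(im.sum(-1,keepdims=True)>0,im,cv2.dilate(im,np.ones((3,3))))
cv2.imwrite("pics/ortho.png",im[...,::-1])
```

```text
tip [ 0.7196 -0.2019  0.0517]
dot [ 0.6407 -0.1643  0.0316]
lugtop [ 0.4703 -0.1958  0.0376]
cap [0.6084 0.0078 0.1147]
barend [0.6037 0.075  0.166 ]
mouse [0.4154 0.0037 0.0206]
coaster? [0.676 0.187 0.004] lampfoot [0.644 0.372 0.02 ] desk [ 0.693 -0.009 -0.002] ring [array([0.402, 0.318, 0.007]), array([0.346, 0.429, 0.009]), array([0.317, 0.345, 0.005]), array([0.426, 0.399, 0.003])]
```

View pics/ortho.png

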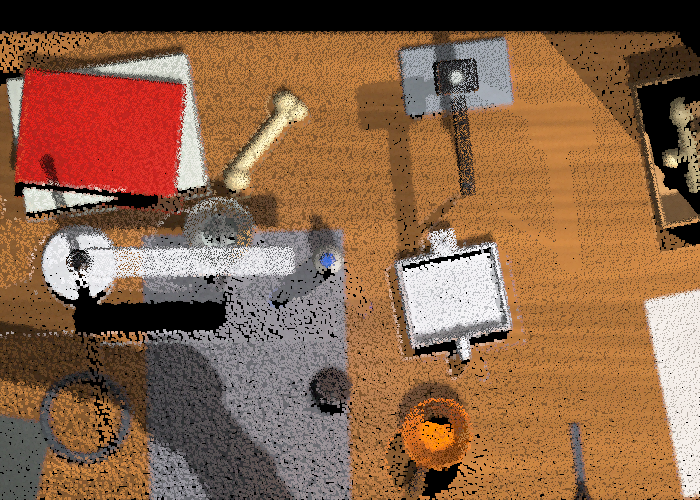

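The ortho map (x = 1−r·0.0015, y = 0.5−q·0.0015) shows:
- the cup at px (218,225)
- the bar at rows 248–275, columns up to 295
- the tray centred at (455,298), with its tab at (443,240) and lug at (462,350)
- the pointer arm ending at (468,190)

Next I'll refine these with fits and check what the arm can reach.

```bash
cat >> h.py <<'E'
from scipy.spatial.transform import Rotation as Ro
YAW=np.radians(3.6); TH=np.radians(20); FL=1
def tool(grip,Rc,th,fl=1,back=0.0):
    """TCP pose for grasp point 'grip', cup rotation Rc, tool dipping th, flip fl"""
    z=np.array([np.cos(th),0,-np.sin(th)]);y=np.array([0,fl,0.]);R=Rc@np.column_stack([np.cross(y,z),y,z])
    return np.array(grip)-R[:,2]*(.164+back), Ro.from_matrix(R).as_euler('xyz')
def Rcup(yaw,roll=0,pitch=0): return (Ro.from_euler('z',yaw)*Ro.from_euler('y',pitch)*Ro.from_euler('x',roll)).as_matrix()
def tcp_R(): 
    o=ctrl.get_obs();return o["eef_pos"],Ro.from_euler('xyz',o["orientation"]).as_matrix()
E
python3 - <<'E'
from h import *
def ok(g,Rc,th,fl):
    j=kin.ik(*tool(g,Rc,th,fl)); return None if j is None else np.round(j,2).tolist()
for th in(10,20,30,40):
  t=np.radians(th)
  for fl in(1,-1):
    print(th,fl,"grasp",ok([.574,.167,.043],Rcup(YAW),t,fl))
    print("   out",[bool(ok([x,.167,.06],Rcup(YAW),t,fl)) for x in(.54,.50,.47,.44)],"outyaw",[(yw,bool(ok([.46,.14,.06],Rcup(yw),t,fl))) for yw in(-.4,.3,.6)])
    for nm,k in(("roll",[(r,0) for r in(-2.2,-1.9,-1.6,1.6,1.9,2.2)]),("pitch",[(0,p) for p in(1.4,1.6,1.9,2.1)])):
      print("   ",nm,[(k_,yw) for k_ in k for yw in(-1,-.6,-.3,0,.3) if ok(np.array([.5587,-.178,.13])-.077*(np.array([np.cos(yw),np.sin(yw),0]) if nm=="roll" else 0),Rcup(yw,*k_),t,fl)])
E
```

```text
10 1 grasp None
   out [False, False, False, False] outyaw [(-0.4, False), (0.3, False), (0.6, False)]
    roll [((-2.2, 0), -1), ((-1.9, 0), -1), ((-1.6, 0), -1), ((1.6, 0), 0.3), ((1.9, 0), 0.3), ((2.2, 0), -1), ((2.2, 0), 0.3)]
    pitch [((0, 1.4), -1), ((0, 1.4), -0.6), ((0, 1.4), -0.3), ((0, 1.4), 0), ((0, 1.4), 0.3), ((0, 1.6), -1), ((0, 1.6), -0.6), ((0, 1.6), -0.3), ((0, 1.6), 0), ((0, 1.6), 0.3), ((0, 1.9), -1), ((0, 1.9), -0.6), ((0, 1.9), -0.3), ((0, 1.9), 0), ((0, 1.9), 0.3), ((0, 2.1), -1), ((0, 2.1), -0.6), ((0, 2.1), -0.3), ((0, 2.1), 0), ((0, 2.1), 0.3)]
10 -1 grasp None
   out [False, False, False, False] outyaw [(-0.4, True), (0.3, False), (0.6, False)]
    roll [((-2.2, 0), -1), ((-1.9, 0), -1), ((-1.6, 0), -1), ((1.6, 0), -1), ((1.6, 0), 0.3), ((1.9, 0), -1), ((1.9, 0), 0.3), ((2.2, 0), -1), ((2.2, 0), 0.3)]
    pitch [((0, 1.4), -1), ((0, 1.4), -0.6), ((0, 1.4), -0.3), ((0, 1.4), 0), ((0, 1.4), 0.3), ((0, 1.6), -1), ((0, 1.6), -0.6), ((0, 1.6), -0.3), ((0, 1.6), 0), ((0, 1.6), 0.3), ((0, 1.9), -1), ((0, 1.9), -0.6), ((0, 1.9), -0.3), ((0, 1.9), 0), ((0, 1.9), 0.
[... 3191 characters left out ...]
0.3), ((0, 1.9), -1), ((0, 1.9), 0.3)]
40 -1 grasp [-0.46, 0.17, -0.07, 2.44, 2.21, 0.46, 2.14]
   out [False, False, False, False] outyaw [(-0.4, False), (0.3, False), (0.6, False)]
    roll [((-2.2, 0), -1), ((-2.2, 0), -0.6), ((-2.2, 0), -0.3), ((-1.9, 0), -1), ((-1.9, 0), -0.6), ((-1.9, 0), -0.3), ((-1.6, 0), -1), ((-1.6, 0), -0.6), ((1.6, 0), -0.3), ((1.6, 0), 0), ((1.6, 0), 0.3), ((1.9, 0), -0.3), ((1.9, 0), 0), ((1.9, 0), 0.3), ((2.2, 0), -0.3), ((2.2, 0), 0), ((2.2, 0), 0.3)]
    pitch [((0, 1.4), -1), ((0, 1.4), -0.6), ((0, 1.4), -0.3), ((0, 1.4), 0), ((0, 1.4), 0.3), ((0, 1.6), -1), ((0, 1.6), -0.6), ((0, 1.6), -0.3), ((0, 1.6), 0), ((0, 1.6), 0.3), ((0, 1.9), -1), ((0, 1.9), 0.3)]
```

```bash
cat >> h.py <<'E'
TRAY=np.array([.5587,-.178])
def pour(alpha,tilt,yaw,th,land,zrim,fl=1):
    """cup at heading yaw tilted by tilt toward azimuth alpha (cup frame); lowest rim point over land at zrim"""
    Rc=(Ro.from_euler('z',yaw)*Ro.from_rotvec(tilt*np.array([-np.sin(alpha),np.cos(alpha),0]))).as_matrix()
    low=Rc@np.array([.053*np.cos(alpha),.053*np.sin(alpha),.052])
    org=np.array([land[0],land[1],zrim])-low
    grip=org+Rc@np.array([-.077,0,.037])
    tp,o=tool(grip,Rc,th,fl); R=Ro.from_euler('xyz',o).as_matrix()
    c=np.array([tp+R@np.array([a*.0375,b*.095,z]) for a in(-1,1) for b in(-1,1) for z in(0,.113)])
    return tp,o,c,grip
E
python3 - <<'E'
from h import *
d=np.radians
for th in(45,50,55):
  for fl in(1,-1):
    J=lambda g,y:kin.ik(*tool(g,Rcup(y),d(th),fl))
    j=J([.574,.167,.043],YAW);print(th,fl,"grasp",None if j is None else np.round(j,2).tolist(), "pre",J([.53,.16,.06],YAW) is not None)
    print("  out",[(y,x,gy) for y in(-20,-40,-60,-80) for x in(.53-.077*np.cos(d(y)),) for gy in(.17,.21,.25,.3) if J([x,gy,.06],d(y)) is not None])
    for al in(0,30,60,90,-30,-60,-90):
      best=[]
      for yw in range(-120,100,15):
        P=[pour(d(al),d(t),d(yw),d(th),TRAY,.055,fl) for t in(75,95,115)]
        if all(kin.ik(p[0],p[1]) is not None for p in P): best.append((yw,round(min(p[2][:,2].min() for p in P),3)))
      print("   pour",al,best)
E
```

```text
45 1 grasp [-0.61, 0.14, 0.1, 2.4, 1.97, 0.32, -0.75] pre False
  out [(-20, np.float64(0.4576436681994851), 0.17), (-20, np.float64(0.4576436681994851), 0.21), (-20, np.float64(0.4576436681994851), 0.25), (-20, np.float64(0.4576436681994851), 0.3), (-40, np.float64(0.4710145778798387), 0.17), (-40, np.float64(0.4710145778798387), 0.21), (-40, np.float64(0.4710145778798387), 0.25), (-40, np.float64(0.4710145778798387), 0.3), (-60, np.float64(0.49150000000000005), 0.17), (-60, np.float64(0.49150000000000005), 0.21), (-60, np.float64(0.49150000000000005), 0.25), (-60, np.float64(0.49150000000000005), 0.3), (-80, np.float64(0.5166290903196464), 0.17), (-80, np.float64(0.5166290903196464), 0.21), (-80, np.float64(0.5166290903196464), 0.25), (-80, np.float64(0.5166290903196464), 0.3)]
   pour 0 [(-120, np.float64(0.161)), (-105, np.float64(0.161)), (-90, np.float64(0.161)), (-75, np.float64(0.161)), (45, np.float64(0.161)), (60, np.float64(0.161)), (75, np.float64(0.161)), (90, np.float64(0.161))]
   pour 30 [(0, np.float64(0.108)), (15, np.float64(0.108)), (30, np.float64(0.108)), (45, n
[... 10378 characters left out ...]
043)), (-30, np.float64(-0.043)), (-15, np.float64(-0.043)), (60, np.float64(-0.043)), (75, np.float64(-0.043)), (90, np.float64(-0.043))]
   pour -30 [(-105, np.float64(0.099)), (-90, np.float64(0.099)), (-75, np.float64(0.099)), (-60, np.float64(0.099)), (-45, np.float64(0.099)), (-30, np.float64(0.099)), (90, np.float64(0.099))]
   pour -60 [(-60, np.float64(0.033)), (-45, np.float64(0.033)), (-30, np.float64(0.033)), (-15, np.float64(0.033)), (0, np.float64(0.033))]
   pour -90 [(-120, np.float64(-0.043)), (-105, np.float64(-0.043)), (-30, np.float64(-0.043)), (-15, np.float64(-0.043)), (0, np.float64(-0.043)), (15, np.float64(-0.043)), (30, np.float64(-0.043)), (45, np.float64(-0.043))]
```

Run:
```python
from h import *
ctrl.grip(.06)
T50=np.radians(50)
g=[.574,.167,.043]
for b in(.06,.1,.14):
    print(b,kin.ik(*tool(g,Rcup(YAW),T50,1,b)) is not None)
p,o=tool(g,Rcup(YAW),T50,1,.14)
ctrl.move_ptp([.33,.33,.38],[3.14,0,2.8]) 
print(ctrl.get_obs()["clock"],kin.ik(p,o))
try: ctrl.move_ptp(p,o);b=.14
except ctrl.Unreachable: 
    b=.1;p,o=tool(g,Rcup(YAW),T50,1,.1);ctrl.move_ptp(p,o)
print(b,ctrl.get_obs()["clock"],ctrl.get_obs()["joint_positions"].round(2))
p=camera_params("wrist");im,d=grab_frame("wrist");np.savez("w1.npz",im=im,d=d,**{k:np.array(v) for k,v in p.items()})
print(p); cv2.imwrite("pics/w1.png",cv2.resize(im[...,::-1],(800,600),interpolation=cv2.INTER_CUBIC))
```

```text
0.06 True
0.1 True
0.14 True
2.0583 [-0.72639621 -0.29773616  0.10831099  2.43944068  0.82248867  0.52223053
  0.39178845]
0.14 3.0 [-0.73 -0.3   0.11  2.44  0.82  0.52  0.39]
{'fx': 297.3186396354542, 'fy': 297.3186396354542, 'cx': 258.6202993186972, 'cy': 194.63785088665608, 'rvec': array([-1.58678673, -1.68984183, -0.90154189]), 'tvec': array([-0.13272282, -0.3671071 , -0.16662053])}
```

View pics/w1.png

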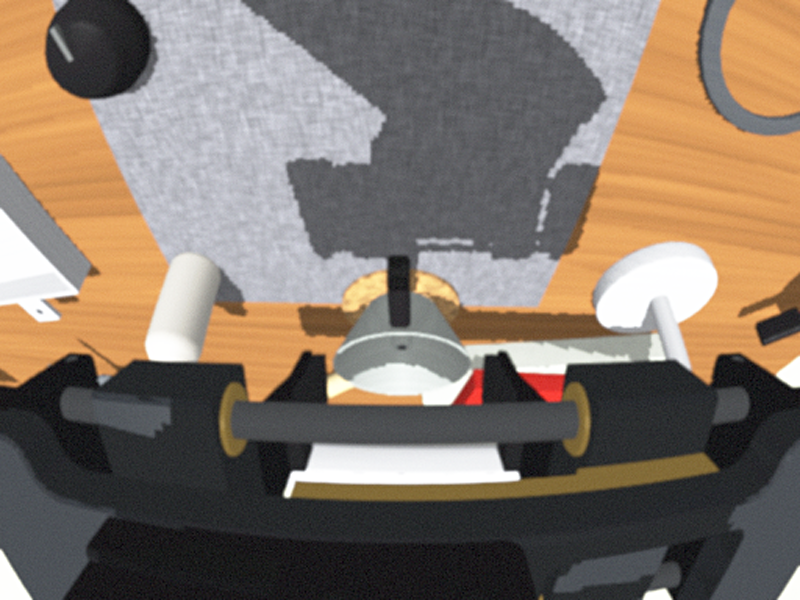

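The wrist view (upside-down, robot side at the top) shows the black handle at px (399,258–325). It lies between the fingers at (313,370) and (497,370), with the coaster at (400,295) and the cup rim at (402,365).

```bash
cat >> h.py <<'E'
def wcloud(d,p):
    R,t=pose(p);h,w=d.shape;v,u=np.mgrid[:h,:w]
    a=(u-p["cx"])/p["fx"];b=(v-p["cy"])/p["fy"];r=np.hypot(a,b)+1e-9;s=np.tan(r)/r
    return (np.stack([a*s*d,b*s*d,d],-1)-t)@R
def wray(p,u,v):
    R,t=pose(p);a=(u-p["cx"])/p["fx"];b=(v-p["cy"])/p["fy"];r=np.hypot(a,b)+1e-9
    return -R.T@t,R.T@np.array([np.sin(r)*a/r,np.sin(r)*b/r,np.cos(r)])
def wonplane(p,u,v,z):
    o,d=wray(p,u,v);return o+d*(z-o[2])/d[2]
E
python3 - <<'E'
from h import *
z=np.load("w1.npz");p={k:z[k] for k in("fx","fy","cx","cy","rvec","tvec")}
R,t=pose(p);print("cam",-R.T@t,"grip frame tcp",ctrl.get_obs()["eef_pos"])
X=wcloud(z["d"],p);im=z["im"].astype(int)
v,u=np.mgrid[:384,:512]
m=(im.max(-1)<45)&(u>243)&(u<268)&(v>160)&(v<212)&(X[...,2]>.02)
a=X[m];print(len(a),a.mean(0),a.min(0),a.max(0))
top=a[a[:,2]>.049];print("top",len(top),top.mean(0).round(4),top[:,0].min(),top[:,0].max(),np.polyfit(top[:,0],top[:,1],1))
for r in(168,180,192,204):
    c=np.where(m[r])[0];print(r,c.min(),c.max(),wonplane(p,c.min()-.5,r,.055).round(4),wonplane(p,c.max()+.5,r,.055).round(4))
x,y,h=X[...,0],X[...,1],X[...,2]
m=(np.hypot(x-.651,y-.171)<.06)&(h<.015)&(im[...,0]-im[...,2]>40);print("coaster",m.sum(),X[m].mean(0),y[m].min(),y[m].max(),x[m].min())
m=(np.hypot(x-.651,y-.171)<.075)&(h>.054)&(h<.062)&(im.max(-1)-im.min(-1)<40)&(im.max(-1)>70);a=X[m][:,:2]
from scipy.optimize import least_squares
f=least_squares(lambda q:np.hypot(*(a-q[:2]).T)-.0525,[.65,.17],loss='soft_l1',f_scale=.002);print("rim",len(a),f.x)
m=(h<.165)&(h>.12)&(x>.55)&(x<.66)&(y>.1)&(y<.25);print("bar",m.sum(),X[m].min(0) if m.any() else '')
E
```

```text
cam [0.33396241 0.15397903 0.21190786] grip frame tcp [0.37972021 0.15627936 0.2771694 ]
301 [0.54875492 0.1644414  0.04864128] [0.33396241 0.15397903 0.03288576] [0.59051117 0.17188698 0.21190786]
top 145 [0.5495 0.1647 0.0571] 0.333962406272755 0.5905111722057111 [0.05626262 0.13377373]
168 249 261 [0.5276 0.158  0.055 ] [0.5269 0.1689 0.055 ]
180 249 260 [0.5444 0.1586 0.055 ] [0.5437 0.1692 0.055 ]
192 261 261 [0.5624 0.1705 0.055 ] [0.5624 0.1714 0.055 ]Traceback (most recent call last):
  File "<stdin>", line 10, in <module>
    return umr_minimum(a, axis, None, out, keepdims, initial, where)
ValueError: zero-size array to reduction operation minimum which has no identity
```

Run:
```python
from h import *
from scipy.optimize import least_squares
z=np.load("w1.npz");p={k:z[k] for k in("fx","fy","cx","cy","rvec","tvec")}
X=wcloud(z["d"],p);im=z["im"].astype(int);v,u=np.mgrid[:384,:512];x,y,h=X[...,0],X[...,1],X[...,2];ok=z["d"]>.05
m=ok&(u>243)&(u<268)&(v>160)&(v<212)&(h>.03)&(h<.065)&(im.max(-1)<110)&(np.abs(y-.167)<.02)&(x<.6)
a=X[m];t=a[(a[:,2]>.051)];print("top",len(t),t.mean(0).round(4),t.min(0).round(3),t.max(0).round(3),np.polyfit(t[:,0],t[:,1],1))
for lo in np.arange(.545,.6,.01):
    q=t[(t[:,0]>lo)&(t[:,0]<lo+.01)]; 
    if len(q)>3: print(round(lo,3),q[:,1].min().round(4),q[:,1].max().round(4),q[:,2].mean().round(4))
m=ok&(np.hypot(x-.651,y-.171)<.06)&(h<.015)&(h>.001)&(im[...,0]-im[...,2]>40)&(x<.64);b=X[m];e=b[np.hypot(b[:,0]-.651,b[:,1]-.171)>.035]
print("coaster",m.sum(),np.median(b[:,2]),b.min(0),b.max(0))
m=ok&(np.hypot(x-.651,y-.171)<.075)&(h>.053)&(h<.063)&(im.max(-1)-im.min(-1)<40)&(im.max(-1)>70);a=X[m][:,:2]
f=least_squares(lambda q:np.hypot(*(a-q[:2]).T)-.0525,[.65,.17],loss='soft_l1',f_scale=.002);print("rim",len(a),f.x)
m=ok&(h<.17)&(h>.12)&(x>.55)&(x<.66)&(v>280);print("bar",m.sum(),X[m].min(0) if m.any() else '')
```

```text
top 429 [0.5688 0.1659 0.0534] [0.547 0.158 0.051] [0.6   0.174 0.055] [0.06727152 0.12758655]
0.545 0.1583 0.1713 0.053
0.555 0.1585 0.172 0.0536
0.565 0.1588 0.1727 0.0536
0.575 0.1592 0.1735 0.0535
0.585 0.1605 0.1741 0.0535
0.595 0.1619 0.1725 0.0532
coaster 861 0.004786282171513458 [0.60050067 0.1243804  0.00101171] [0.63988859 0.21697612 0.00963483]
rim 702 [0.64859301 0.17198963]
bar 3129 [0.58215096 0.09948516 0.13384432]
```

```bash
cat >> h.py <<'E'
YAW=.067;T50=np.radians(50);GR=np.array([.572,.1662,.043])
def obs(*k):
    o=ctrl.get_obs();print(round(o["clock"],2),*[ (n,np.round(o[n],4).tolist()) for n in k])
E
python3 - <<'E'
from h import *
p,o=tool(GR,Rcup(YAW),T50,1,.14);ctrl.move_linear(p,o,rate=.1)
p,o=tool(GR,Rcup(YAW),T50);print(ctrl.move_linear(p,o,rate=.12,f_stop=8));obs("eef_pos","force")
ctrl.grip(.0,60);obs("finger_gap","grasp_force","force","wrist_torque")
p,o=tool(GR+[0,0,.012],Rcup(YAW),T50);ctrl.move_linear(p,o,rate=.04);obs("force","wrist_torque","eef_pos")
d=np.radians
for yw,gx,gy in((-12,.54,.17),(-25,.51,.19),(-40,.47,.21),(-50,.478,.21)): print(yw,gx,kin.ik(*tool([gx,gy,.055],Rcup(d(yw)),T50)))
for n in("wrist","side"):
    im,dd=grab_frame(n);cv2.imwrite(f"pics/{n}2.png",im[...,::-1])
a=cv2.imread("pics/wrist2.png");b=cv2.imread("pics/side2.png")[150:260,230:360];cv2.imwrite("pics/c2.png",np.hstack([a[:,110:410],cv2.resize(b,None,fx=384/110,fy=384/110)]))
E
```

```text
False
4.62 ('eef_pos', [0.4668, 0.1593, 0.1686]) ('force', [0.2523, 0.052, -0.0467])
5.45 ('finger_gap', 0.0135) ('grasp_force', 59.9992) ('force', [-0.7121, -0.4629, -0.1542]) ('wrist_torque', [-0.0136, 0.7862, 0.0031])
5.9 ('force', [0.1622, 0.3946, -3.5127]) ('wrist_torque', [-0.0527, 1.4501, -0.0187]) ('eef_pos', [0.4664, 0.1589, 0.18])
-12 0.54 [-0.61889792  0.11461237 -0.04661985  2.32244085  1.22263605  0.55747019
 -0.33486037]
-25 0.51 [-0.70578906  0.17609499 -0.11280388  2.24920292  1.06765187  0.79537919
 -0.49272296]
-40 0.47 [-0.77695338  0.25790611 -0.16491497  2.14555679  0.90460632  1.02753066
 -0.6679994 ]
-50 0.478 [-0.76952509  0.33269279 -0.15201881  2.0421485   0.82883437  1.12493059
 -0.72934099]
```

View pics/c2.png

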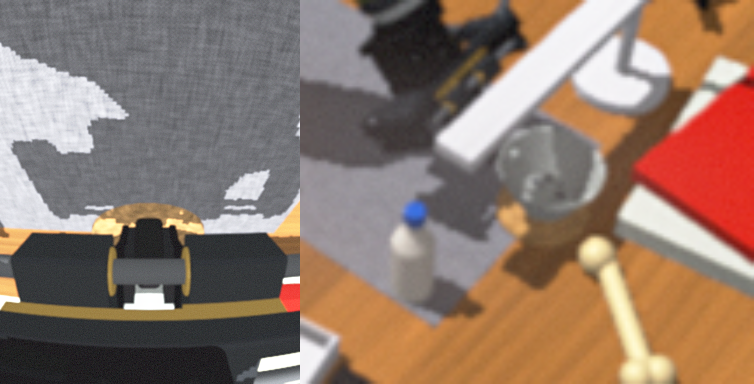

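The cup is held level and has lifted clear of the coaster; the side crop shows it raised at (550,170). Next I pull it out from under the bar with a yaw swing and carry it to the tray.

Run:
```python
from h import *
d=np.radians
W=[(-12,.54,.17,.055),(-25,.50,.19,.055),(-45,.452,.205,.06)]
for yw,gx,gy,gz in W: ctrl.move_linear(*tool([gx,gy,gz],Rcup(d(yw)),T50),rate=.1)
obs("force","eef_pos","finger_gap")
ctrl.move_linear(*tool([.445,.205,.20],Rcup(d(-50)),T50),rate=.15)
h=np.array([np.cos(d(-78)),np.sin(d(-78))]);L=TRAY-.02*h
P0=pour(0,d(5),d(-78),T50,L,.20)
print("grip",P0[3])
ctrl.move_linear(*tool([.47,.06,.20],Rcup(d(-70)),T50),rate=.15)
ctrl.move_linear(P0[0],P0[1],rate=.15)
obs("force","eef_pos","joint_positions")
for t in range(20,136,10):
    z=max(.055,.20-.145*t/70);q=pour(0,d(t),d(-78),T50,L,z);j=kin.ik(q[0],q[1]);print(t,round(z,3),q[3].round(3),q[2][:,2].min().round(3),None if j is None else np.round(j,2).tolist())
```

```text
7.95 ('force', [-0.8834, 0.2917, -2.6698]) ('eef_pos', [0.378, 0.2786, 0.1856]) ('finger_gap', 0.0137)
grip [ 0.52734429 -0.03048297  0.19638733]
11.07 ('force', [0.2486, -0.1187, -3.42]) ('eef_pos', [0.5074, 0.0626, 0.3304]) ('joint_positions', [-0.4854, 0.1137, 0.1086, 1.9255, 0.618, 1.2793, -0.402])
20 0.159 [ 0.528 -0.034  0.189] 0.224 [-0.37, 0.07, 0.17, 1.9, 0.36, 1.2, -0.14]
30 0.138 [ 0.53  -0.041  0.19 ] 0.234 [-0.29, 0.07, 0.21, 1.86, 0.17, 1.19, 0.07]
40 0.117 [ 0.532 -0.052  0.189] 0.24 [-0.21, 0.11, 0.28, 1.82, -0.03, 1.22, 0.28]
50 0.096 [ 0.535 -0.065  0.186] 0.23 [-0.14, 0.17, 0.36, 1.77, -0.23, 1.29, 0.49]
60 0.076 [ 0.538 -0.082  0.181] 0.216 [-0.12, 0.28, 0.49, 1.71, -0.43, 1.41, 0.7]
70 0.055 [ 0.542 -0.101  0.172] 0.197 [-0.1, 0.43, 0.63, 1.64, -0.62, 1.56, 0.88]
80 0.055 [ 0.547 -0.122  0.18 ] 0.195 [0.01, 0.56, 0.65, 1.54, -0.75, 1.75, 0.99]
90 0.055 [ 0.551 -0.144  0.185] 0.189 [0.09, 0.71, 0.7, 1.43, -0.88, 1.95, 1.06]
100 0.055 [ 0.556 -0.166  0.186] 0.179 [0.77, 0.76, -0.26, 1.29, -0.56, 1.86, 0.78]
110 0.055 [ 0.561 -0.188  0.182] 0.164 [0.8, 0.89, -0.26, 1.19, -0.64, 1.98, 0.77]
120 0.055 [ 0.565 -0.209  0.175] 0.147 [1.0, 1.11, -0.63, 1.07, -0.5, 2.02, 0.59]
130 0.055 [ 0.57  -0.229  0.164] 0.127 [1.17, 1.47, -1.19, 0.96, -0.18, 2.04, 0.27]<stdin>:14: UserWarning: Gimbal lock detected. Setting third angle to zero since it is not possible to uniquely determine all angles.
```

```bash
python3 -W ignore - <<'E'
from h import *
d=np.radians
h=np.array([np.cos(d(-78)),np.sin(d(-78))]);L=TRAY-.02*h
for t in list(range(15,121,7)):
    z=max(.055,.20-.145*t/65);q=pour(0,d(t),d(-78),T50,L,z)
    try: ctrl.move_linear(q[0],q[1],rate=.12 if t<60 else .08)
    except ctrl.Unreachable: print("unreach",t);break
    if t>60: print(t,ctrl.get_obs()["joint_positions"].round(2).tolist(),ctrl.get_obs()["force"][2].round(2))
ctrl.dwell(.5);obs("force","finger_gap")
for n in("scene","side"):
    im,dd=grab_frame(n);cv2.imwrite(f"pics/{n}3.png",im[...,::-1])
a=cv2.imread("pics/scene3.png")[120:260,90:250];b=cv2.imread("pics/side3.png")[180:320,140:300]
cv2.imwrite("pics/c3.png",np.hstack([cv2.resize(k,(400,350)) for k in(a,b)]))
E
```

```text
64 [0.06, 0.32, 0.34, 1.68, -0.45, 1.42, 0.73] -2.94
71 [0.14, 0.4, 0.34, 1.62, -0.54, 1.53, 0.81] -3.39
78 [0.21, 0.48, 0.34, 1.55, -0.61, 1.65, 0.88] -3.31
85 [0.29, 0.56, 0.33, 1.47, -0.68, 1.76, 0.92] -2.66
92 [0.35, 0.65, 0.31, 1.4, -0.74, 1.87, 0.95] -2.38
99 [0.42, 0.74, 0.29, 1.32, -0.8, 1.97, 0.96] -1.38
106 [0.53, 0.83, 0.17, 1.24, -0.81, 2.04, 0.93] -2.45
113 [0.74, 0.92, -0.15, 1.16, -0.72, 2.05, 0.81] -1.89
120 [0.93, 1.07, -0.48, 1.07, -0.59, 2.05, 0.66] -1.97
19.22 ('force', [0.4776, 1.0145, -2.3828]) ('finger_gap', 0.0134)
```

View pics/c3.png

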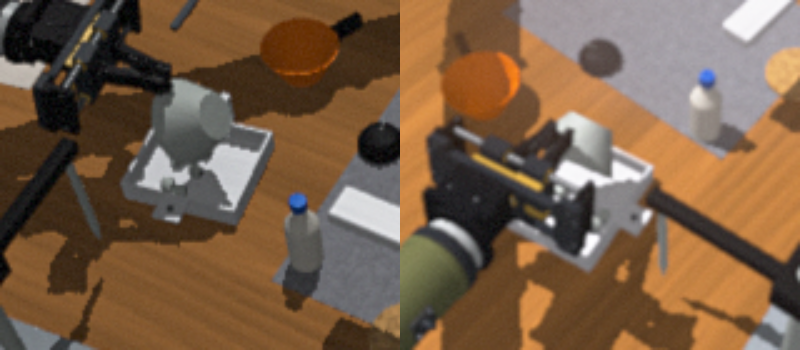

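The scene crop shows the inverted cup over the tray with parts lying inside near (190,180). The measured weight dropped by about 1.1 N, which matches five parts. I'll tilt back and check the count.

```bash
python3 -W ignore - <<'E'
from h import *
d=np.radians
h=np.array([np.cos(d(-78)),np.sin(d(-78))]);L=TRAY-.02*h
for t in(108,96,84,70,56,42,28,14,0):
    z=max(.055,.20-.145*t/65);q=pour(0,d(t),d(-78),T50,L,z)
    ctrl.move_linear(q[0],q[1],rate=.2)
ctrl.move_linear(*tool([.47,.06,.20],Rcup(d(-70)),T50),rate=.2)
ctrl.move_linear(*tool([.445,.205,.20],Rcup(d(-50)),T50),rate=.2)
ctrl.dwell(.2);obs("force","joint_positions")
for n in("scene","side"):
    im,dd=grab_frame(n);cv2.imwrite(f"pics/{n}4.png",im[...,::-1])
a=cv2.imread("pics/scene4.png")[120:260,90:250];b=cv2.imread("pics/side4.png")[200:340,160:320]
cv2.imwrite("pics/c4.png",np.hstack([cv2.resize(k,(400,350),interpolation=cv2.INTER_CUBIC) for k in(a,b)]))
E
```

```text
24.98 ('force', [0.4942, -0.4325, -2.0101]) ('joint_positions', [-0.1048, 0.1398, -0.8888, 1.98, 0.782, 1.4023, -0.5767])
```

View pics/c4.png

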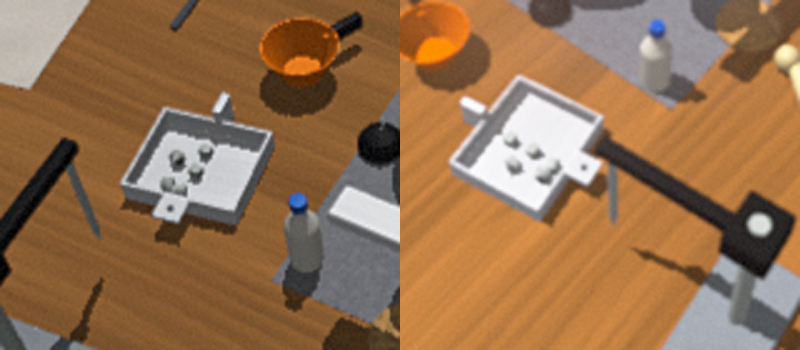

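All five parts are in the tray: scene crop (178,158), (205,150), (195,172), (168,183), (181,187). Now I put the cup back on its coaster by the same route in reverse.

```bash
python3 -W ignore - <<'E'
from h import *
d=np.radians
W=[(-45,.452,.205,.06),(-25,.50,.19,.057),(-12,.54,.17,.055)]
for yw,gx,gy,gz in W: ctrl.move_linear(*tool([gx,gy,gz],Rcup(d(yw)),T50),rate=.12)
ctrl.move_linear(*tool(GR+[0,0,.012],Rcup(YAW),T50),rate=.08);ctrl.dwell(.3)
obs("force","eef_pos","joint_positions","finger_gap")
im,dd=grab_frame("side");X=cloud(dd,camera_params("side"))
m=(np.hypot(X[...,0]-.65,X[...,1]-.171)<.062)&(X[...,2]>.055)&(X[...,2]<.085)&(np.hypot(X[...,0]-.65,X[...,1]-.171)>.046)
a=X[m];print("rim plane",len(a),np.linalg.lstsq(np.c_[a[:,:2]-[.65,.171],np.ones(len(a))],a[:,2],rcond=None)[0])
im,dd=grab_frame("scene");X=cloud(dd,camera_params("scene"))
m=(np.hypot(X[...,0]-.65,X[...,1]-.171)<.062)&(X[...,2]>.055)&(X[...,2]<.085)&(np.hypot(X[...,0]-.65,X[...,1]-.171)>.046)
a=X[m];print("rim plane",len(a),np.linalg.lstsq(np.c_[a[:,:2]-[.65,.171],np.ones(len(a))],a[:,2],rcond=None)[0])
E
```

```text
28.59 ('force', [-0.1012, 0.2062, -2.8847]) ('eef_pos', [0.4666, 0.1597, 0.1806]) ('joint_positions', [0.2134, 0.1504, -0.7097, 2.3185, 1.4692, 0.3459, -0.161]) ('finger_gap', 0.0135)
rim plane 165 [-0.00743779 -0.01237545  0.06517945]
rim plane 235 [ 0.01626757 -0.01372718  0.06833135]
```

```bash
python3 -W ignore - <<'E'
from h import *
d=np.radians
ctrl.move_linear(*tool(GR+[0,0,.003],Rcup(YAW),T50),rate=.03)
print(ctrl.move_linear(*tool(GR+[0,0,-.002],Rcup(YAW),T50),rate=.008,f_stop=1.5))
obs("force","eef_pos")
ctrl.grip(.03);obs("finger_gap","force")
ctrl.dwell(.2)
g=GR
ctrl.grip(.05)
ctrl.move_linear(*tool(g,Rcup(YAW),T50,1,.10),rate=.1)
obs("joint_positions")
p=camera_params("wrist");im,dd=grab_frame("wrist")
X=wcloud(dd,p);x,y,h=X[...,0],X[...,1],X[...,2];i=im.astype(int);ok=dd>.05
m=ok&(np.hypot(x-.651,y-.171)<.075)&(h>.05)&(h<.065)&(i.max(-1)-i.min(-1)<40)&(i.max(-1)>70);a=X[m][:,:2]
from scipy.optimize import least_squares
f=least_squares(lambda q:np.hypot(*(a-q[:2]).T)-.0525,[.65,.17],loss='soft_l1',f_scale=.002);print("rim",len(a),f.x,X[m][:,2].max())
im,_=grab_frame("side");cv2.imwrite("pics/side5.png",im[...,::-1])
cv2.imwrite("pics/c5.png",cv2.resize(im[120:280,200:420,::-1],(660,480),interpolation=cv2.INTER_CUBIC))
E
```

```text
True
29.61 ('force', [0.8123, 0.5144, 2.8872]) ('eef_pos', [0.4669, 0.1592, 0.1684])
30.23 ('finger_gap', 0.0298) ('force', [0.7029, -0.2896, 0.0904])
32.27 ('joint_positions', [0.1546, -0.1874, -0.6647, 2.4043, 0.6364, 0.3088, 0.5453])
rim 608 [0.65101304 0.17214617] 0.05793383728760093
```

View pics/c5.png

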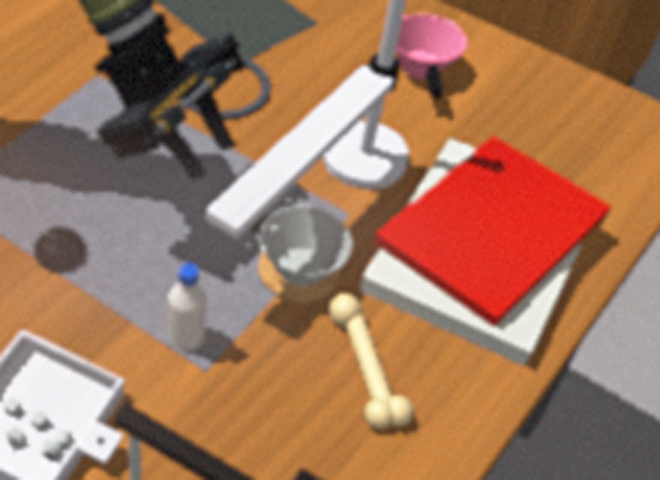

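The cup stands upright on the coaster (centre about (0.651,0.172)), and its neighbours are where they were. Next I go over the tray's lug and measure from two wrist heights.

```bash
cat >> h.py <<'E'
def lugm(p,im,dd):
    """lug top block: centre & yaw from wrist depth"""
    X=wcloud(dd,p);x,y,h=X[...,0],X[...,1],X[...,2];i=im.astype(int)
    m=(dd>.05)&(np.hypot(x-.479,y+.195)<.05)&(h>.037)&(h<.06)&(i.max(-1)-i.min(-1)<45)&(i.min(-1)>50)
    a=X[m];r=cv2.minAreaRect((a[:,:2]*1000).astype(np.float32));return len(a),r,np.median(a[:,2]),m
E
python3 -W ignore - <<'E'
from h import *
p,R=tcp_R();ctrl.move_linear([.37,.12,.36],rate=.2)
obs("joint_positions")
t=.2
q=([.46,-.19,.36],[np.pi,0,t]);q2=([.46,-.19,.36],[np.pi,0,t-np.pi]);print(kin.ik(*q),kin.ik(*q2))
ctrl.move_ptp(*q);obs("joint_positions")
for k,z in enumerate((.36,.30)):
    if k: ctrl.move_linear([.46,-.19,z],rate=.2)
    p=camera_params("wrist");im,dd=grab_frame("wrist");np.savez(f"w6{k}.npz",im=im,d=dd,**{k:np.array(v) for k,v in p.items()})
    n,r,h,m=lugm(p,im,dd);print(n,r,h)
cv2.imwrite("pics/w6.png",cv2.resize(im[...,::-1],(800,600)))
E
```

```text
Traceback (most recent call last):
station.Unreachable: the arm cannot follow that straight line within its joint ranges
```

```bash
python3 -W ignore - <<'E'
from h import *
print(tcp_R()[0])
for q in(([.44,.05,.38],[np.pi,0,t]) for t in(.2,.2-np.pi,0)): print(kin.ik(*q))
ctrl.move_ptp([.44,.05,.38],[np.pi,0,.2]);obs("joint_positions")
ctrl.move_ptp([.46,-.19,.36],[np.pi,0,.2]);obs("joint_positions")
for k,z in enumerate((.36,.30)):
    if k: ctrl.move_linear([.46,-.19,z],rate=.2)
    p=camera_params("wrist");im,dd=grab_frame("wrist");np.savez(f"w6{k}.npz",im=im,d=dd,**{k:np.array(v) for k,v in p.items()})
    n,r,h,m=lugm(p,im,dd);print(n,r,h)
cv2.imwrite("pics/w6.png",cv2.resize(im[...,::-1],(800,600)))
E
```

```text
[0.40269846 0.15479109 0.24483714]
[ 0.80243558 -0.12347084 -0.89702783  1.94263101 -0.10070352  1.27764725
 -1.43246868]
[-0.21641247 -0.10704996  0.04043266  1.9705396   0.00451084  1.278019
  1.59328342]
[ 0.9807913  -0.15120974 -1.04740746  1.9396571  -0.1365895   1.28052378
 -1.5931118 ]
34.09 ('joint_positions', [0.8021, -0.1233, -0.8972, 1.9433, -0.1004, 1.2773, -1.432])
35.05 ('joint_positions', [0.9638, 0.0572, -0.6442, 1.862, 0.0354, 1.234, -1.0595])
404 ((476.6355285644531, -195.14706420898438), (33.91577911376953, 12.131372451782227), 10.031546592712402) 0.04487285523548231
614 ((476.62823486328125, -195.28160095214844), (34.02387619018555, 12.034032821655273), 10.86330795288086) 0.04488709501895631
```

View pics/w6.png

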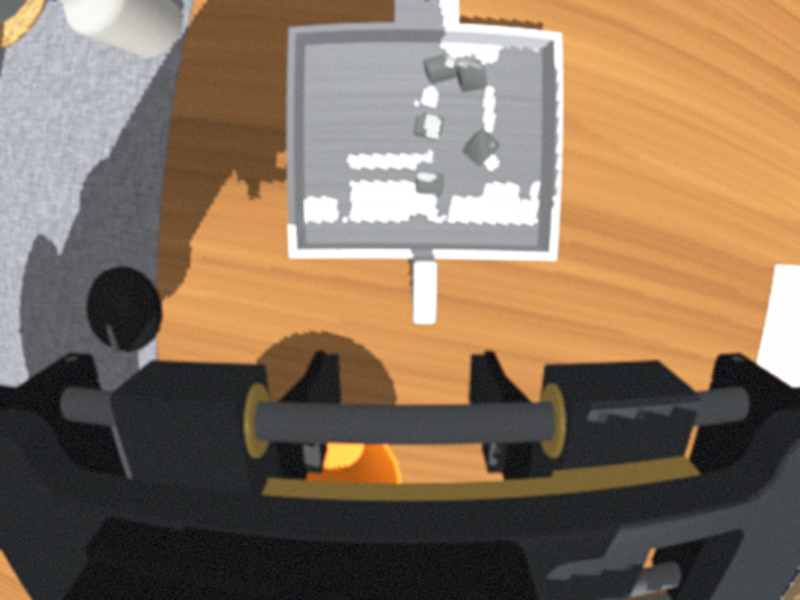

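The wrist view shows the lug at px (425,292), all five parts in the tray, and the orange cup well behind the fingers. Both heights agree: lug centre (0.4767,−0.1952), yaw about 0.19. I grip it and slide.

```bash
cat >> h.py <<'E'
LUG=np.array([.4767,-.1952]);TY=.19
E
python3 -W ignore - <<'E'
from h import *
o=[np.pi,0,TY]
ctrl.move_linear([*LUG,.26],o,rate=.2)
print(ctrl.move_linear([*LUG,.200],o,rate=.1,f_stop=8));obs("force")
ctrl.grip(0.,40);obs("finger_gap","grasp_force","force")
T=LUG+[.074,-.035]
ctrl.move_linear([*T,.200],o,rate=.06);obs("force","eef_pos")
ctrl.dwell(.2)
for n in("scene","side"):
    im,dd=grab_frame(n);np.savez(f"{n}7.npz",im=im,d=dd)
    p=camera_params(n);u,v=proj(p,[.716,-.2,.035]);u,v=int(u),int(v);print(n,u,v)
    cv2.imwrite(f"pics/{n}7.png",cv2.resize(im[v-25:v+25,u-25:u+25,::-1],(400,400),interpolation=cv2.INTER_NEAREST))
cv2.imwrite("pics/c7.png",np.hstack([cv2.imread(f"pics/{n}7.png") for n in("scene","side")]))
E
```

```text
False
36.72 ('force', [0.0455, 1.0689, 0.3698])
37.45 ('finger_gap', 0.0117) ('grasp_force', 39.9999) ('force', [-0.7949, -0.7251, 0.6693])
38.97 ('force', [-4.1902, 2.2289, 5.07]) ('eef_pos', [0.5502, -0.2293, 0.2001])
scene 131 216
side 244 289
```

View pics/c7.png

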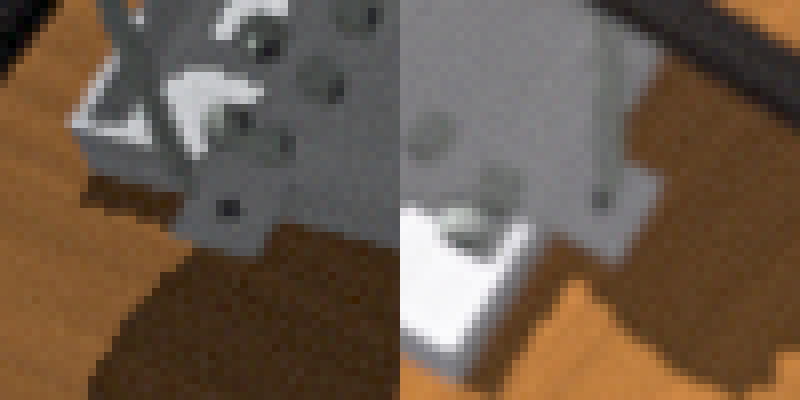

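The crops (8× scale) show the dot at (229,208) in the scene view and (600,199) in the side view. The rod ends at about (190,190) and (604,187). I'll get the tip at sub-pixel from the first images, where the desk is behind it, and compare.

```bash
cat > dt.py <<'E'
from h import *
def delta(ims):
    out=[]
    for n,tip,dot0 in(("scene",(129.3,213.8),None),("side",(245,288),None)):
        p=camera_params(n);im=np.load(n+".npz")["im"].astype(int);sat=im.max(-1)-im.min(-1)
        u0,v0=int(tip[0]),int(tip[1]);sub=(sat[v0-14:v0+8,u0-12:u0+13]<(35))
        k,lab,st,_=cv2.connectedComponentsWithStats(sub.astype(np.uint8),connectivity=8)
        l=1+np.argmax(st[1:,4]);vv,uu=np.where(lab==l);vv=vv+v0-14;uu=uu+u0-12
        vb=vv.max();rows=[(v,uu[vv==v].mean(),(vv==v).sum()) for v in range(vb-7,vb+1)]
        c=np.polyfit([r[0] for r in rows],[r[1] for r in rows],1);tv=vb-.3;tu=np.polyval(c,tv)
        t=onplane(p,tu,tv,.046)
        j=ims[n].astype(float).sum(-1);m=(np.hypot(*(np.mgrid[:384,:512]-np.array(DOT[n][::-1])[:,None,None]))<4.5)
        bg=np.median(j[m]);w=np.where(m,np.clip(bg*.8-j,0,None),0);v,u=np.mgrid[:384,:512]
        du,dv=(w*u).sum()/w.sum(),(w*v).sum()/w.sum();dd=onplane(p,du,dv,.031)
        print(n,"tip px",round(tu,1),tv,[r[2] for r in rows],t.round(4),"dot px",du.round(1),dv.round(1),dd.round(4),"diff",(t-dd)[:2].round(4));out.append((t-dd)[:2])
    return np.mean(out,0)
DOT={"scene":(134.1,216.5),"side":(243.5,288.4)}
E
python3 -c "
from dt import *
print(delta({n:np.load(n+'7.npz')['im'] for n in('scene','side')}))
t=[.5502,-.2293];print('kin dot',np.array(t)+.164*np.array([np.cos(TY),np.sin(TY)]))"
```

```text
scene tip px 128.9 213.7 [np.int64(3), np.int64(4), np.int64(3), np.int64(4), np.int64(3), np.int64(3), np.int64(2), np.int64(1)] [ 0.7159 -0.2069  0.046 ] dot px 134.1 216.5 [ 0.7101 -0.1964  0.031 ] diff [ 0.0057 -0.0105]
side tip px 245.0 287.7 [np.int64(3), np.int64(3), np.int64(3), np.int64(3), np.int64(3), np.int64(3), np.int64(1), np.int64(1)] [ 0.7184 -0.1997  0.046 ] dot px 243.7 288.6 [ 0.7123 -0.1987  0.031 ] diff [ 0.0062 -0.001 ]
[ 0.00594101 -0.0057708 ]
kin dot [ 0.71124869 -0.19832714]
```

```bash
python3 -W ignore - <<'E'
from h import *
T=LUG+[.074,-.035]+np.array([.009,-.0068]);o=[np.pi,0,TY]
ctrl.move_linear([*T,.200],o,rate=.03);obs("force","eef_pos")
np.save("T.npy",T)
ctrl.grip(.05)
ctrl.move_linear([*T,.30],o,rate=.15)
# look pose: tool tilted forward so the camera sees tab and pointer
def look(pos,tilt):
    R=Ro.from_euler('z',TY)*Ro.from_euler('y',-tilt)*Ro.from_euler('x',np.pi);return pos,R.as_euler('xyz')
for tilt in(.5,-.5): print(tilt,look([0,0,0],tilt)[1],Ro.from_euler('xyz',look([0,0,0],tilt)[1]).as_matrix()[:,2])
for k,(pos,t) in enumerate((([.48,-.22,.33],.35),([.48,-.30,.33],.35))):
    print(kin.ik(*look(pos,t)) is not None)
    try: ctrl.move_ptp(*look(pos,t))
    except ctrl.Unreachable: print("un");continue
    p=camera_params("wrist");im,dd=grab_frame("wrist");np.savez(f"w8{k}.npz",im=im,d=dd,**{q:np.array(v) for q,v in p.items()})
    cv2.imwrite(f"pics/w8{k}.png",im[:240,100:420,::-1])
obs()
cv2.imwrite("pics/c8.png",np.hstack([cv2.resize(cv2.imread(f"pics/w8{k}.png"),(400,300)) for k in(0,1)]))
E
```

```text
39.79 ('force', [-2.846, 3.624, 4.9139]) ('eef_pos', [0.5597, -0.2362, 0.2001])
0.5 [ 3.14159265 -0.5         0.19      ] [ 0.47079791  0.09054378 -0.87758256]
-0.5 [3.14159265 0.5        0.19      ] [-0.47079791 -0.09054378 -0.87758256]
True
True
42.55
```

View pics/c8.png

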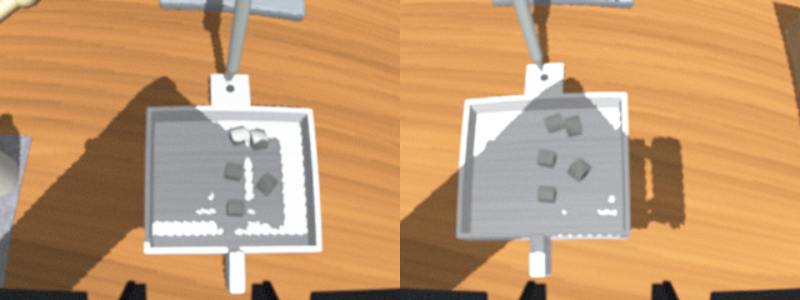

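Both wrist views show the rod tip just beyond the dot: view 0 has the tip at (231,79) and dot at (230,88), view 1 the tip at (142,69) and dot at (144,77). All five parts are still in the tray. I'll do the sub-pixel numbers.

```bash
python3 -W ignore - <<'E'
from h import *
for k,(u0,v0) in enumerate(((284,70),(215,61))):
    z=np.load(f"w8{k}.npz");p={q:z[q] for q in("fx","fy","cx","cy","rvec","tvec")};g=z["im"].astype(int)
    print(k,"exp tip->",[ (wonplane(p,u0,v0+a,.031)[:2].round(4).tolist()) for a in(0,1)])
    print("cols",u0-8,"rows",v0-13);print(g[v0-13:v0+5,u0-8:u0+9].mean(-1).astype(int))
E
```

```text
0 exp tip-> [[0.7196, -0.203], [0.7183, -0.2032]]
cols 276 rows 57
[[ 77  75  73  82 109 125 132 140 158 159 163 157 153 148 143 142 143]
 [118 116 107 103 116 131 129 139 147 151 148 147 151 152 148 150 147]
 [208 200 170 138 131 144 138 137 140 151 148 166 190 202 204 205 199]
 [253 249 222 168 149 142 142 137 142 147 165 207 240 251 250 251 250]
 [254 251 230 176 148 145 141 136 142 153 190 240 254 254 253 253 253]
 [252 250 237 197 161 145 138 139 147 167 222 250 253 253 252 252 252]
 [251 251 250 236 191 157 150 147 154 197 238 253 253 251 252 251 252]
 [251 252 253 249 225 185 185 190 195 228 250 253 252 251 251 251 251]
 [252 252 253 252 243 222 225 235 239 249 253 252 252 252 251 252 252]
 [252 253 252 253 250 242 241 247 249 253 255 253 252 252 252 252 252]
 [252 252 253 253 253 242 230 223 227 235 249 253 253 252 252 252 252]
 [252 252 252 253 249 224 175 150 150 172 215 246 253 253 252 252 252]
 [252 252 253 253 236 176 127 114 113 119 154 225 251 253 252 252 252]
 [252 252 253 253 225 148 111 107 116 111 122 195 250 254 253 252 252]
 [252 252 253 250 226 147 112 112 117 1
[... 892 characters left out ...]
255 255 252 232 218 245 255 255 255 254 254 254 254 254 254]
 [254 254 255 255 255 253 245 253 255 255 255 255 255 254 254 254 254]
 [254 254 254 255 255 255 254 253 253 253 255 255 255 255 254 254 254]
 [254 254 254 255 255 255 238 214 200 202 228 252 255 255 254 254 254]
 [254 254 255 255 255 240 180 141 131 138 165 226 255 255 255 254 254]
 [254 254 255 255 254 207 134 123 121 127 136 202 254 255 255 254 254]
 [254 254 255 255 253 193 131 120 122 123 138 206 253 255 255 254 254]
 [254 254 254 255 254 223 156 133 129 143 173 234 254 255 254 254 254]
 [254 254 254 255 255 250 221 192 190 216 238 255 255 255 255 255 255]
 [254 254 254 255 255 255 255 252 252 255 255 255 255 255 255 255 255]]
```

```bash
python3 -W ignore - <<'E'
from h import *
T=[(282.6,63.6),(212.7,55.0)];D=[(283.8,70.3),(215.4,61.7)]
ps=[]
for k in(0,1):
    z=np.load(f"w8{k}.npz");p={q:z[q] for q in("fx","fy","cx","cy","rvec","tvec")};ps.append(p)
    t=wonplane(p,*T[k],.046);d=wonplane(p,*D[k],.031);print(t.round(4),d.round(4),"need",(t-d)[:2].round(4),"dz1px",wonplane(p,T[k][0],T[k][1]+1,.046).round(4))
def tri(q):
    A=0;b=0
    for p,(u,v) in zip(ps,q):
        o,d=wray(p,u,v);M=np.eye(3)-np.outer(d,d);A=A+M;b=b+M@o
    return np.linalg.solve(A,b)
print(tri(T).round(4),tri(D).round(4))
E
```

```text
[ 0.7192 -0.2004  0.046 ] [ 0.7192 -0.2029  0.031 ] need [0.     0.0025] dz1px [ 0.718  -0.2006  0.046 ]
[ 0.719  -0.2025  0.046 ] [ 0.7188 -0.2036  0.031 ] need [0.0002 0.0011] dz1px [ 0.7177 -0.2028  0.046 ]
[ 0.7235 -0.2002  0.0382] [ 0.7203 -0.2029  0.0285]
```

The dot is about 2 mm from the point under the tip, inside its own 4.5 mm radius. The gripper is open and clear of everything, so I hand in.

```bash
python3 -c "
from h import *
ctrl.dwell(.3);obs('force');print(ctrl.hand_in())"
```

```text
42.85 ('force', [0.0384, 0.9091, 0.1277])
the job is handed in; nothing more can be done
None
```

The job is handed in at 42.9 s of the 72 s allowed: all five parts are in the tray, the empty cup stands upright on its coaster, and the tray is let go with its dot measured about 2 mm from directly under the pointer tip; nothing else appeared to have moved, though I took no final picture of the cup and bystanders after the slide.

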